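Eject the spent battery pack and rack it contacts up

TASK

The battery pack with the red band in the twin dock is spent: push the dock's spring-centred lever over towards that pack and hold it there until the pack has popped up and for about a second more, then let the lever spring back to the middle before you take hold of the pack. Take the pack out, turn it over and set it down, without dropping it, fully home and upside down (contacts up, band down) in the empty cell of the foam-lined tray, next to the spent pack already there. Leave the green-banded pack latched in the dock, and disturb nothing else on the table.

Things in the scene. Friction and masses are not known exactly. Their poses are not given: they have to be found in the camera images.
- dock: Fixed olive twin battery dock, a block 80 (its x) x 212 (its y) x 100 mm high; origin at the centre of its underside, own x to its back, y to its left, z up; low side handles make it 234 over y. Two bays at its own y = +66 and -66 mm; the lever stands between them. Clear deck between the lever and each pack: 39 mm.
- left_bay (a point): Middle of the mouth of the dock's left bay (own y = +66 mm), at deck height 100 mm; frame parallel to the dock's. Bay 50 (x) x 58 (y) mm: 2 mm clearance all round a pack, which stands in it contacts down, its own y along the dock's x. A latched pack's top is 16 mm above the deck; a steel dog holds its foot down against a spring lift of about 7 N.
- right_bay (a point): The same for the right bay (own y = -66 mm). Pushing the lever towards a bay draws back only that bay's dog: the pack is freed at about 0.30 rad and rises 32 mm in about half a second, then stands loose in the bay, top 48 mm above the deck. If the lever is let go before that, the dog catches the pack half way.
- lever (a joint): The dock's spring-centred lever, rad: 0 in the middle, positive leaning to the dock's own +y (left bay), negative to -y; stops at +-0.42. Swings about an axis along the dock's x through point lever_root. 5 to 7 N at the grip, near its top, holds it over; it returns to 0 by itself.
- lever_root (a point): The lever's pivot, on the dock's centre line, 6 mm below the deck; frame parallel to the dock's.
- lever_tip (a point): Top of the lever, 60 mm from the pivot, so 54 mm above the deck when centred. A 9 mm steel stem with a black grip on its upper 38 mm, 10 mm thick below and 15 mm thick at the top.
- spent_pack: Loose pack to eject, in either bay: dark grey, red band near the top, red square on top; 46 mm thick (own y), 54 wide (own x), 100 long (own z); about 0.3 kg. Origin at the centre of its contact end (three brass strips), own z from there to the banded end; both ends flat. Its y faces are flat; its x faces have a 14 mm deep dog groove 12 to 26 mm from the contact end.
- spent_pack_top (a point): Centre of the banded end of the spent pack, 100 mm from its origin along its own z.
- good_pack: The same kind of pack with a green band and green square, latched in the other bay; to stay latched.
- tray: Fixed olive tray lined with dark foam, 104 (its x) x 188 (its y) x 46 mm high; origin at the centre of its underside, z up. Two cells at its own y = +42 and -42 mm, each 64 (x) x 56 (y) mm, floor 8 mm and rim 46 mm above the table: 5 mm clearance all round a pack whose own x lies along the tray's x. The cell at -y holds tray_pack.
- empty_cell (a point): Centre of the floor of the tray's empty cell (tray's own y = +42 mm); frame parallel to the tray's.
- tray_pack: A third pack, red band, spent, standing upside down (contacts up) in the tray's other cell; its top is 108 mm above the table. Origin at its contact end.
- radio_corner (a point): Foot of the nearest upright edge of the fixed olive field radio at the back, which always stands there; frame parallel to the world's. Its front, with knobs, runs from here 0.29 m towards world (0.62, 0.79), its right side 0.29 m towards (0.79, -0.62); 0.44 m high, with a loudspeaker above its right side up to 0.55 m. Keep the arm clear of it.
- morse_key: Loose bystander: black-based brass hand key, 134x75x48, knob toward its own -x (mm); origin at the centre of its underside.
- compass: Loose bystander: round olive pocket compass, closed, 64x55x20 (mm); origin at the centre of its underside.
- spares_tin: Loose bystander: closed olive tin, 76x93x36 (mm); origin at the centre of its underside.
- valve_carton: Loose bystander: upright orange-brown carton, 35x34x75 (mm); origin at the centre of its underside.
- cell: Loose bystander: upright red dry cell with a yellow top, 27 in diameter, 50 tall (mm); origin at the centre of its underside.
- insulator: Loose bystander: white porcelain insulator standing, 32 in diameter, 41 tall (mm); origin at the centre of its underside.
Things that resemble listed ones, but are neither listed nor needed, are in the scene too. Leave any blue or pink look-alike of the spent_pack alone.

How it is judged:
By the outcome, as a careful person would: the job done as asked, in the order asked, and still so for the second after the job is handed in, with the robot touching nothing.
It also fails if it takes over 72 s, if anything falls off the work surface, if the arm or the gripper's body presses on something with over 40 N, if the wrist force passes 120 N, or if a joint passes its speed limit or range.

ROBOT

A 6-joint arm with a two-finger parallel gripper is mounted at the origin on a cart in front of the work surface, level with it; the furniture and walls round the work are solid. World frame = base frame: x ahead of the robot, y to its left, z up, the work surface at z = 0. Lengths are in m, angles in rad, forces in N, time in s.
With the tool pointing down it reaches from about 0.25 to 0.725 m from the base axis. Payload 4 kg.
Tool frame: the origin (TCP) lies midway between the tips of the shut fingers; the grasp point (between the pads) lies 19 mm behind it; z points along the fingers, y is the line along which they close (so a half turn about z gives the same grasp; the last joint's range is limited). The gripper opens to 85 mm and grips with 20 to 120 N. Pads are 22 mm wide; open, the fingers measure 114 mm over their backs; the gripper's body (76 mm by 85 mm) begins 54 mm behind the grasp point. The pads swing forward as they close: fully open they stand 13 mm farther back than shut.
Start: joints at [1.139, 0.241, 0.005, 1.335, 0, 1.571], TCP at [0.209, 0.454, 0.231] pointing down, gripper open.
Joint ranges: [-2.72, 2.72], [-1.05, 1.87], [-1.09, 1.28], [-1.99, 2.15], [-1.42, 1.44], [-3.14, 3.14]. Speed limits (rad/s): [2.79, 2.79, 3.14, 3.14, 3.14, 3.14].

INTERFACE

Orientations are given as a unit quaternion [x, y, z, w].
In Python, from workcell import get_obs, camera, job_done, silhouettes gives the robot as it stands. The module is installed in compiled form; this text tells all that it offers.
- The arm moves only by the tool drive_tool, never from a script. Its argument "increments" is a list of rows, each a list of 3 entries, a list of its own where there are three numbers: the shift along the world's x, y, z in mm, then the turn, a rotation vector about the world's x, y, z in degrees, then the opening, from 0 (shut) to 1 (fully open). A call has 1 to 8 rows; each row shifts and turns the commanded pose from where the row before left it; what a row does not reach is not made up. A row lasts 1/12 s, in which the tool goes at most 41.7 mm and 7.16 degrees, less where a joint would pass 70% of its speed; a pose out of reach is approached as far as the arm can. A call is refused whole if a number of a shift passes 41.7 or a number of a turn 7.16, either way. A call with a gripper value outside its range is refused whole. The fingers move at their own pace and stop on an object; the grip force is fixed at half the most. Time passes only in rows, so rows that do not move let the fingers close. It gives the time, the measured TCP pose, the force, the opening and the grip force at its end, in the units of the state.
- get_obs(): the state, without advancing time (a new reading comes with each control period).
- camera(name): name is "scene" or "side" or "wrist"; returns a dict with "image" (400x640x3 uint8, red, green, blue), "K" (3x3 intrinsics, pixels), "view" (4x4, takes a point from world to camera coordinates). Camera axes: x right, y down, z forward; pixel columns grow to the right and rows downward; lengths in m; the calibration is good to about 2 mm. A picture is of the moment at which its call begins. There is no depth.
- job_done(): hands the job in; it is judged then, once.
Trained networks look in a picture, given as the dict that the camera call returned (one of the last four; its "shot" number tells which), for a name from the list of things; names that differ only in an ending like _2 or _b are one class to them, and where a whole thing is asked for, a point or a joint stands for the part that bears it (a point fixed in the world has none). Each returns a list of dicts, best first, with "conf" (0 to 1); they miss things now and then, are a little off and sometimes report something else, mostly with a low value. They report only what shows in the picture. A call takes as long as a camera call. They do not tell look-alikes from the thing itself.
- silhouettes(query, picture): "region" (400x640 bool, what is visible of it) and "bbox" ([left, top, right, bottom] in pixels, round what is visible of it).
The state is a dict: "clock": time; "joint_pos": joint angles; "joint_vel": joint speeds; "tau": joint torques, N m; "eef_pos": TCP position; "tool_rot": TCP orientation; "ft_force": force on the tool from outside, world axes, zero at the start; "ft_torque": the same for the moment, N m; "grip_width": finger opening in m; "grasp_force": force on a finger pad.
Only numpy, scipy, OpenCV 4.12 (cv2) and the standard library are available. Lean on these libraries where they do the work, as an engineer would, in place of code of your own. Each camera call takes 0.05 s, during which the arm holds its last target. There are 200 camera calls.

## Working session

There is one attempt and no reset: what is moved stays moved. The work goes in short steps, Python scripts to look and compute and a tool call to move; the robot and the scene stay as the last step left them, time stands still between calls to the robot, and variables do not carry over. Pictures are saved under pics/ and viewed, at most 10 in all, crops included, and the job is handed in when it is done.

Besides the shell and the picture viewer there is one more tool, called after "Emit:" by a JSON object that holds its "api" and its "payload". drive_tool: Moves the arm, as the interface text tells. Its arguments: {"type":"object","properties":{"increments":{"type":"array"}},"required":["increments"]}

```bash
mkdir -p pics
cat > h.py <<'E'
import numpy as np, cv2
from workcell import get_obs, camera, job_done, silhouettes
def save(c,n,box=None):
    im=c["image"][:,:,::-1]
    if box: im=cv2.resize(im[box[1]:box[3],box[0]:box[2]],None,fx=box[4],fy=box[4],interpolation=cv2.INTER_CUBIC)
    cv2.imwrite("pics/"+n,im)
def proj(c,P):
    P=np.atleast_2d(P); q=(c["view"][:3,:3]@P.T+c["view"][:3,3:]); q=c["K"]@q; return (q[:2]/q[2]).T
def ray(c,uv):
    R=c["view"][:3,:3]; o=-R.T@c["view"][:3,3]; d=R.T@np.linalg.inv(c["K"])@np.array([uv[0],uv[1],1.]); return o,d/np.linalg.norm(d)
def atz(c,uv,z):
    o,d=ray(c,uv); return o+d*(z-o[2])/d[2]
def tri(cs,uvs):
    A=np.zeros((3,3));b=np.zeros(3)
    for c,uv in zip(cs,uvs):
        o,d=ray(c,uv);M=np.eye(3)-np.outer(d,d);A+=M;b+=M@o
    return np.linalg.solve(A,b)
E
python3 - <<'E'
from h import *
o=get_obs(); print({k:np.round(v,3) for k,v in o.items()})
ims=[]
for n in("scene","side","wrist"):
    c=camera(n); save(c,n+"0.png")
    print(n,np.round(np.linalg.inv(c["view"])[:3,3],3),c["K"][0,0],c["K"][1,1])
    for q in("dock","spent_pack","good_pack","tray","lever","tray_pack","empty_cell","morse_key","compass","spares_tin","valve_carton","cell","insulator"):
        print(q,[(round(r["conf"],2),[int(x) for x in r["bbox"]]) for r in silhouettes(q,c)][:4])
E
```

```text
{'clock': np.float64(0.0), 'joint_pos': array([ 1.139,  0.241,  0.004,  1.335, -0.   ,  1.571]), 'joint_vel': array([ 0.001,  0.001,  0.001,  0.   , -0.   , -0.   ]), 'tau': array([ 1.0000e-03, -3.7232e+01,  2.5241e+01,  1.7000e-02,  0.0000e+00,
       -0.0000e+00]), 'eef_pos': array([0.209, 0.454, 0.23 ]), 'tool_rot': array([ 0.214,  0.977, -0.001, -0.   ]), 'ft_force': array([-0.463,  0.709, -0.58 ]), 'ft_torque': array([0.041, 0.061, 0.02 ]), 'grasp_force': np.float64(0.0), 'grip_width': np.float64(0.085)}
scene [-0.111 -0.411  0.863] 428.769761699759 428.769761699759
dock [(0.58, [179, 157, 263, 218]), (0.35, [295, 164, 334, 197])]
spent_pack [(0.92, [258, 153, 278, 190]), (0.69, [229, 168, 251, 188]), (0.54, [251, 244, 265, 259])]
good_pack [(0.61, [184, 151, 213, 173]), (0.43, [295, 163, 337, 199])]
tray [(0.95, [375, 243, 449, 330]), (0.45, [228, 170, 256, 191])]
lever []
tray_pack [(0.68, [410, 235, 441, 279])]
empty_cell [(0.83, [370, 244, 452, 328])]
morse_key [(0.82, [294, 165, 335, 197])]
compass [(0.79, [299, 201, 320, 225])]
spares_tin [(0.62, [332, 181, 368, 217])]
val
[... 394 characters left out ...]
0, 284, 185])]
good_pack [(0.74, [242, 159, 257, 171]), (0.24, [295, 166, 305, 170])]
tray [(0.59, [336, 261, 425, 326])]
lever [(0.55, [261, 156, 263, 174])]
tray_pack [(0.88, [379, 251, 412, 285])]
empty_cell []
morse_key [(0.79, [322, 194, 364, 214])]
compass [(0.65, [310, 217, 329, 233])]
spares_tin [(0.61, [345, 207, 373, 235])]
valve_carton [(0.53, [298, 166, 306, 172])]
cell [(0.45, [431, 264, 447, 282])]
insulator [(0.68, [259, 228, 270, 245])]
wrist [0.134 0.489 0.373] 333.9628655660593 333.9628655660593
dock [(0.89, [231, 332, 362, 392])]
spent_pack []
good_pack []
tray []
lever []
tray_pack []
empty_cell []
morse_key []
compass []
spares_tin []
valve_carton []
cell []
insulator []
```

View pics/scene0.png

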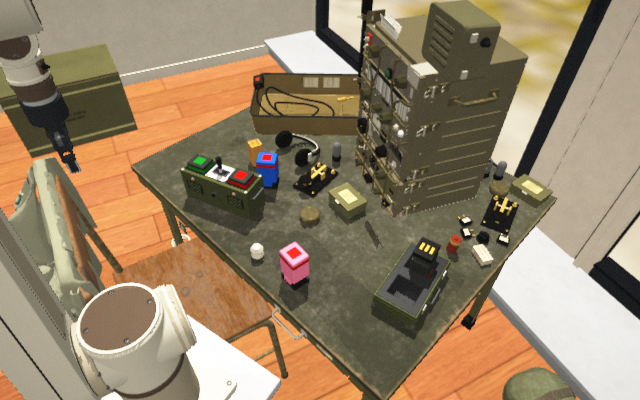

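View pics/side0.png

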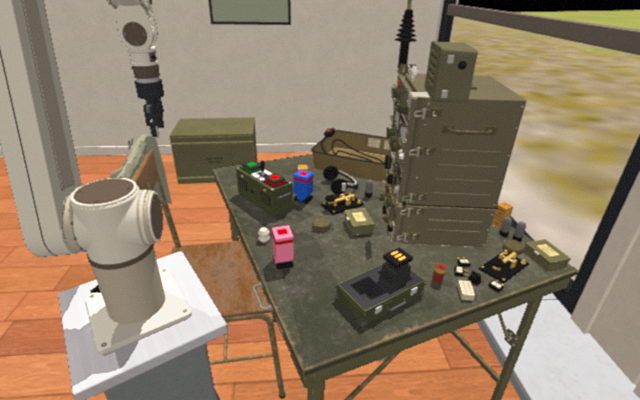

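The scene picture shows the dock at about (222,185): green square at (201,163), lever at (219,168) and red square at (242,178). The tray is at (410,290), with its near-left cell empty and tray_pack at (425,255). Blue (267,165) and pink (294,262) look-alikes stand nearby. The side view agrees.

```bash
cat >> h.py <<'E'
def blobs(c,col,amin=6):
    h=cv2.cvtColor(c["image"],cv2.COLOR_RGB2HSV).astype(int);H,S,V=h[...,0],h[...,1],h[...,2]
    m={"red":((H<6)|(H>174))&(S>150)&(V>90),"green":(H>45)&(H<80)&(S>150)&(V>60),"brass":(H>15)&(H<30)&(S>120)&(V>120)}[col].astype(np.uint8)
    n,l,s,ce=cv2.connectedComponentsWithStats(m); return [(s[i][4],s[i][:4].tolist(),ce[i].round(1).tolist()) for i in range(1,n) if s[i][4]>=amin]
E
python3 - <<'E'
from h import *
a=camera("scene");b=camera("side")
for c in(a,b):
    for k in("red","green"): print(k,blobs(c,k))
for z,p,q in((.116,(242,177.5),(274,181)),(.116,(201,162),(251,166)),(.154,(218.5,157),(262,161)),(.108,(427,248),(397,256)),(.0,(257,258),(264,243))):
    print(z,atz(a,p,z).round(3),atz(b,q,z).round(3),tri([a,b],[p,q]).round(3))
save(a,"s1.png",(170,130,290,230,6)); save(a,"s2.png",(360,225,470,335,5))
E
```

```text
red [(np.int32(37), [367, 32, 5, 13], [369.6, 37.8]), (np.int32(19), [255, 77, 5, 4], [257.1, 78.6]), (np.int32(40), [263, 155, 9, 5], [266.7, 157.0]), (np.int32(35), [256, 165, 20, 3], [265.5, 166.1]), (np.int32(85), [234, 170, 14, 10], [240.4, 174.5]), (np.int32(85), [228, 177, 27, 12], [241.1, 183.2]), (np.int32(44), [452, 236, 9, 6], [455.8, 238.5]), (np.int32(45), [447, 243, 9, 9], [450.5, 247.6]), (np.int32(94), [287, 247, 14, 12], [293.7, 252.6]), (np.int32(103), [279, 254, 30, 17], [294.1, 263.3])]
green [(np.int32(59), [194, 157, 12, 8], [199.2, 160.1]), (np.int32(69), [188, 163, 26, 11], [200.4, 168.4])]
red [(np.int32(7), [398, 81, 2, 4], [398.4, 82.3]), (np.int32(8), [301, 173, 5, 2], [303.4, 173.4]), (np.int32(40), [269, 174, 11, 6], [274.3, 176.8]), (np.int32(15), [294, 178, 14, 4], [300.7, 179.8]), (np.int32(61), [265, 180, 20, 7], [274.2, 183.2]), (np.int32(52), [277, 229, 11, 6], [281.8, 231.4]), (np.int32(66), [274, 239, 20, 6], [283.3, 241.6]), (np.int32(32), [436, 264, 9, 5], [440.3, 266.1]), (np.int32(18), [434, 273, 7, 6], [436.6, 275.5]), (np.int32(6), [436, 279, 3, 3], [437.0, 280.2])]
green [(np.int32(24), [248, 162, 8, 4], [251.5, 163.6]), (np.int32(36), [243, 167, 18, 6], [250.6, 169.5])]
0.116 [0.477 0.203 0.116] [0.469 0.191 0.116] [0.481 0.211 0.106]
0.116 [0.463 0.336 0.116] [0.458 0.331 0.116] [0.462 0.337 0.114]
0.154 [0.473 0.275 0.154] [0.471 0.271 0.154] [0.474 0.276 0.152]
0.108 [ 0.534 -0.288  0.108] [ 0.53  -0.289  0.108] [ 0.531 -0.288  0.108]
0.0 [0.358 0.071 0.   ] [0.359 0.062 0.   ] [ 0.366  0.078 -0.013]
```

View pics/s1.png

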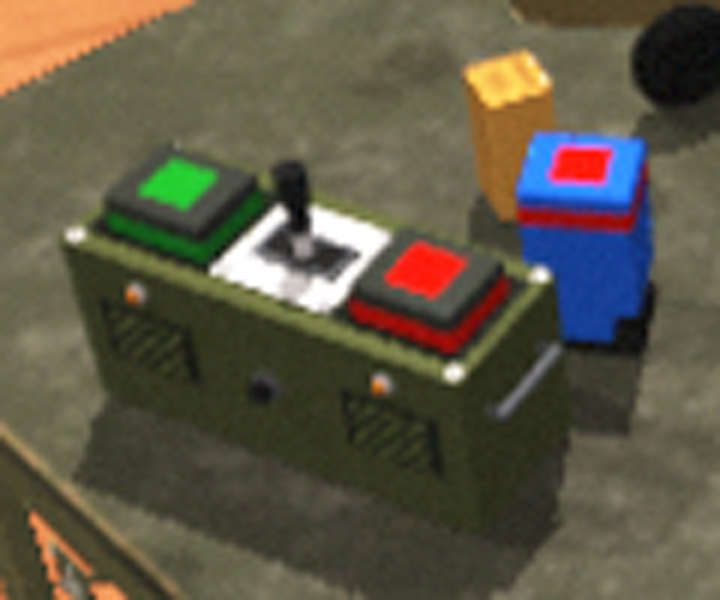

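View pics/s2.png

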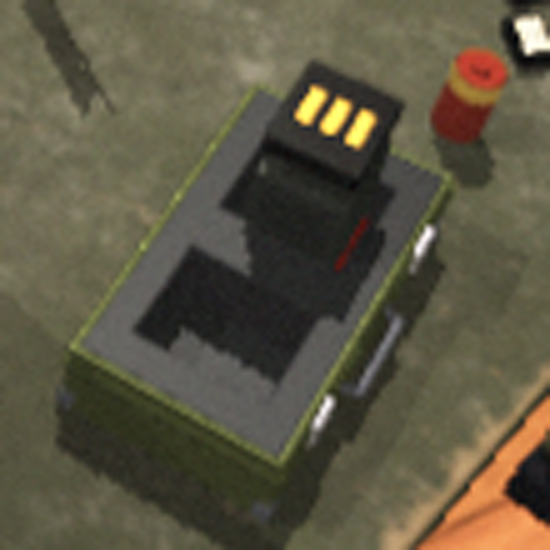

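The dock crop shows the lever between green (left) and red (right); red is in the right bay, so the lever goes towards the dock's -y. The tray crop shows its rim corners at about scene (374,295), (417,318), (451,261) and (411,243), with the empty cell at the lower left.

Run:
```python
from h import *
a=camera("scene");b=camera("side");w=camera("wrist")
print("wristcam axes",w["view"][:3,:3].round(3).tolist())
for n,p,q in(("red",(240.4,174.5),(274.3,176.8)),("green",(199.2,160.1),(251.5,163.6))):
    print(n,atz(a,p,.116).round(3),atz(b,q,.116).round(3),tri([a,b],[p,q]).round(3))
f=lambda x,y,s,ox,oy:(ox+x/s-.5,oy+y/s-.5)
print("dock screws",[atz(a,f(x,y,6,170,130),.1).round(3).tolist() for x,y in((75,236),(455,373),(540,275),(178,148))])
T=[atz(a,f(x,y,5,360,225),.046).round(3) for x,y in((72,348),(285,465),(455,180),(257,88))]
print("tray",np.array(T).tolist(),np.mean(T,0),[np.linalg.norm(T[i]-T[i-1]) for i in range(4)])
print("brass",[atz(a,f(x,y,5,360,225),.108).round(3).tolist() for x,y in((310,105),(335,116),(360,129))])
print("blue",atz(a,(266.7,157),.1).round(3),"pink",atz(a,(293.7,252.6),.1).round(3))
for n,p in(("ins",(258,257)),("comp",(309,216)),("tin",(348,206)),("carton",(255,160)),("cell",(452,253)),("key",(316,185)),("free",(340,265)),("clip",(373,232)),("knob clip b",(383,247)),("spoon",(367,220))): print(n,atz(a,p,0).round(3))
```

```text
wristcam axes [[0.417, 0.909, 0.0], [0.862, -0.396, 0.317], [0.288, -0.132, -0.949]]
red [0.483 0.214 0.116] [0.484 0.217 0.116] [0.482 0.213 0.118]
green [0.466 0.346 0.116] [0.468 0.348 0.116] [0.466 0.345 0.117]
dock screws [[0.425, 0.374, 0.1], [0.452, 0.174, 0.1], [0.522, 0.183, 0.1], [0.497, 0.38, 0.1]]
tray [[0.4, -0.233, 0.046], [0.399, -0.335, 0.046], [0.583, -0.34, 0.046], [0.582, -0.238, 0.046]] [ 0.491  -0.2865  0.046 ] [np.float64(0.18206866836443875), np.float64(0.10200490184299969), np.float64(0.18406792224610993), np.float64(0.1020049018429997)]
brass [[0.534, -0.275, 0.108], [0.534, -0.287, 0.108], [0.533, -0.299, 0.108]]
blue [0.593 0.215 0.1  ] pink [ 0.362 -0.044  0.1  ]
ins [0.362 0.071 0.   ]
comp [0.55  0.043 0.   ]
tin [ 0.643 -0.026  0.   ]
carton [0.653 0.319 0.   ]
cell [ 0.646 -0.33   0.   ]
key [0.664 0.096 0.   ]
free [ 0.456 -0.113 -0.   ]
clip [ 0.597 -0.13   0.   ]
knob clip b [ 0.566 -0.176  0.   ]
spoon [ 0.626 -0.096  0.   ]
```

Emit:
{"api": "drive_tool", "payload": {"increments": [[[32,-19,9],[0,0,-7.1],0],[[32,-19,9],[0,0,-7.1],0],[[32,-19,9],[0,0,-7.1],0],[[32,-19,9],[0,0,-7.1],0],[[32,-19,9],[0,0,-7.1],0],[[32,-19,9],[0,0,-7.1],0],[[32,-19,9],[0,0,-7.1],0],[[32,-19,9],[0,0,-7.1],0]]}}

```text
clock: 3.02
eef_pos: [0.4666, 0.3009, 0.3039]
tool_rot: [0.655, 0.755, 0.0, -0.0]
ft_force: [-0.3, 1.7, -0.1]
grip_width: -0.0004
grasp_force: 0.0
```

```bash
cat >> h.py <<'E'
from scipy.spatial.transform import Rotation as Ro
def st():
    o=get_obs(); R=Ro.from_quat(o["tool_rot"]).as_matrix()
    print("t",round(float(o["clock"]),2),"tcp",(o["eef_pos"]*1000).round(1),"x",R[:,0].round(3),"y",R[:,1].round(3),"z",R[:,2].round(3),"F",o["ft_force"].round(1),"w",round(float(o["grip_width"])*1000,1),"g",round(float(o["grasp_force"]),1),"q",o["joint_pos"].round(2)); return o,R
E
python3 - <<'E'
from h import *
st(); w=camera("wrist"); save(w,"w1.png")
print("red",blobs(w,"red",20)); print("green",blobs(w,"green",20))
E
```

```text
t 3.02 tcp [466.6 300.9 303.9] x [-0.141  0.99   0.   ] y [0.99  0.141 0.   ] z [ 0.  0. -1.] F [-0.3  1.7 -0.1] w -0.4 g 0.0 q [0.57 0.34 0.32 1.56 0.   2.  ]
red [(np.int32(215), [304, 224, 43, 9], [324.3, 227.0]), (np.int32(200), [312, 243, 26, 18], [325.1, 247.0]), (np.int32(289), [407, 249, 24, 19], [418.6, 258.3]), (np.int32(102), [506, 345, 14, 13], [512.6, 350.8]), (np.int32(118), [624, 383, 16, 17], [633.3, 390.0])]
green [(np.int32(620), [315, 120, 26, 27], [327.6, 133.2])]
```

View pics/w1.png

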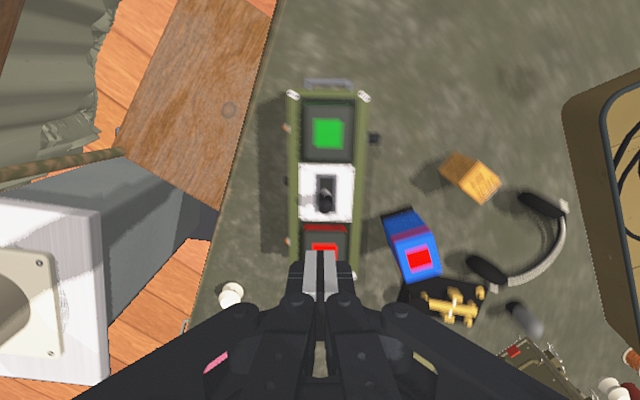

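The wrist picture shows the dock: green square at (328,133), lever at (325,200), red square partly behind the fingers at (325,247), and deck screws at (293,95), (364,96) and (352,276).

Run:
```python
from h import *
w=camera("wrist")
print("green",atz(w,(327.6,133.2),.116).round(4),"red right side",atz(w,(325,252),.116).round(4),"screws",[atz(w,p,.1).round(4).tolist() for p in((293,95.5),(363.5,96.5),(352,276))],"lever tip",atz(w,(325.5,206),.154).round(4), "root",atz(w,(326,182),.1).round(4))
```

```text
green [0.4749 0.3386 0.116 ] red right side [0.4901 0.21   0.116 ] screws [[0.4365, 0.3687, 0.1], [0.506, 0.377, 0.1], [0.5277, 0.1746, 0.1]] lever tip [0.4805 0.2767 0.154 ] root [0.4812 0.285  0.1   ]
```

Emit:
{"api": "drive_tool", "payload": {"increments": [[[2,6,-34],[0,0,-1.3],0],[[2,6,-34],[0,0,0],0],[[2,6,-34],[0,0,0],0],[[0,3,-34],[0,0,0],0],[[0,0,-26],[0,0,0],0],[[0,0,0],[0,0,0],0]]}}

```text
clock: 3.62
eef_pos: [0.4667, 0.321, 0.1347]
tool_rot: [0.661, 0.75, -0.006, -0.002]
ft_force: [-1.0, -0.5, -0.1]
grip_width: 0.0001
grasp_force: 0.0
```

Run:
```python
from h import *
o,R=st(); w=camera("wrist"); s=camera("scene"); save(w,"w2.png"); 
print("tcp proj wrist",proj(w,o["eef_pos"]),"scene",proj(s,o["eef_pos"]))
im=np.zeros((500,800,3),np.uint8); im[:400,:400]=w["image"][:,120:520,::-1]; im[:400,400:]=cv2.resize(s["image"][120:220,170:270,::-1],(400,400),interpolation=2); cv2.imwrite("pics/c2.png",im)
print("red",blobs(w,"red",20)); print("green",blobs(w,"green",20))
```

```text
t 3.62 tcp [466.7 321.  134.7] x [-0.126  0.992 -0.006] y [ 0.992  0.126 -0.012] z [-0.011 -0.007 -1.   ] F [-1.  -0.5 -0.1] w 0.1 g 0.0 q [0.6  0.44 0.03 1.18 0.   2.05]
tcp proj wrist [[322.57881985 268.99139358]] scene [[204.85656825 157.76333769]]
red [(np.int32(189), [477, 339, 27, 13], [489.7, 344.9])]
green [(np.int32(291), [281, 151, 87, 6], [324.7, 152.9]), (np.int32(2447), [298, 187, 52, 48], [323.6, 210.3])]
```

View pics/c2.png

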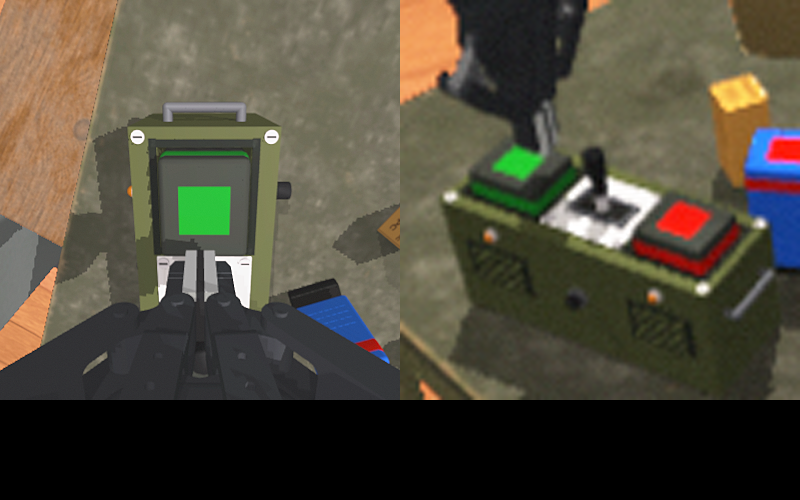

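The wrist half shows the fingers over the inner edge of the green pack, with deck screws at about wrist (257,137) and (391,137) and the lever hidden behind the fingers. The scene half shows the fingertip at scene (206,158) beside the lever, still clear of it.

Run:
```python
from h import *
w=camera("wrist")
sc=[atz(w,p,.1).round(4) for p in((257,137),(391,137))]
print("green",atz(w,(323.6,210.3),.116).round(4),"band",atz(w,(324.7,152.9),.108).round(4),"screws",sc,np.degrees(np.arctan2(*(sc[1]-sc[0])[[1,0]])))
o=get_obs();g=np.array([.475,.3386])
s=camera("scene")
print(proj(s,[[.475,.3386,.116],[.466,.346,.116]]),proj(w,[[.475,.3386,.116],[.466,.346,.116]]))
```

```text
green [0.4681 0.3438 0.116 ] band [0.4649 0.3729 0.108 ] screws [array([0.4277, 0.3754, 0.1   ]), array([0.4997, 0.3846, 0.1   ])] 7.281668807535066
[[203.48928453 159.2010284 ]
 [199.14391234 159.98311286]] [[335.00314682 220.89966151]
 [320.14512422 205.99497501]]
```

Emit:
{"api": "drive_tool", "payload": {"increments": [[[4,-8,-5],[0,0,0],0],[[3,-10,0],[0,0,0],0],[[1,-8,0],[0,0,0],0],[[1,-6,0],[0,0,0],0],[[0,0,0],[0,0,0],0]]}}

```text
clock: 4.23
eef_pos: [0.481, 0.29, 0.1373]
tool_rot: [0.662, 0.749, 0.001, 0.0]
ft_force: [-0.3, -0.0, 0.8]
grip_width: 0.0001
grasp_force: 0.4
```

Run:
```python
from h import *
o,R=st()
d=o["eef_pos"][:2]-[.4759,.279]; print("y_d",d@[-.127,.992],"x_d",d@[.992,.127])
```

```text
t 4.23 tcp [481.  290.  137.3] x [-0.123  0.992  0.001] y [0.992 0.123 0.001] z [ 0.001  0.001 -1.   ] F [-0.3 -0.   0.8] w 0.1 g 0.4 q [0.54 0.42 0.   1.16 0.   1.99]
y_d 0.010238294346931923 x_d 0.006446357328752125
```

Run:
```python
from h import *
w=camera("wrist"); s=camera("scene"); b=camera("side")
im=np.zeros((600,800,3),np.uint8); im[:400,:400]=w["image"][:,120:520,::-1]; im[:400,400:]=cv2.resize(s["image"][130:200,180:250,::-1],(400,400),interpolation=2); im[400:600,:400]=cv2.resize(b["image"][150:200,220:320,::-1],(400,200)); cv2.imwrite("pics/c3.png",im)
```

```text
(no output)
```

View pics/c3.png

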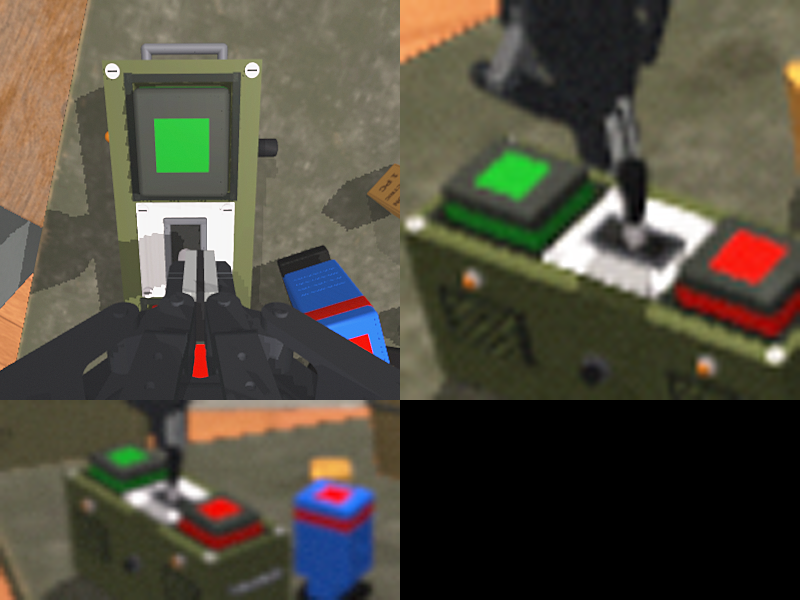

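The fingers stand just behind the still upright lever, but about 5 mm too far towards dock +x (finger column 198, slot column 185). I'll correct that, go lower, and push.

Emit:
{"api": "drive_tool", "payload": {"increments": [[[-6,1,-6],[0,0,0],0],[[0,0,0],[0,0,0],0],[[1,-7,0],[0,0,0],0],[[0,-3,0],[0,0,0],0],[[0,0,0],[0,0,0],0],[[0,0,0],[0,0,0],0]]}}

```text
clock: 4.88
eef_pos: [0.4747, 0.2823, 0.1301]
tool_rot: [0.661, 0.75, -0.0, -0.001]
ft_force: [-1.3, 3.5, -2.1]
grip_width: 0.0001
grasp_force: 1.9
```

Run:
```python
from h import *
o,R=st()
d=o["eef_pos"][:2]-[.4759,.279]; print("y_d",d@[-.127,.992],"x_d",d@[.992,.127])
s=camera("scene"); print([r for r in blobs(s,"red") if r[1][0]<300])
```

```text
t 4.88 tcp [474.7 282.3 130.1] x [-0.125  0.992  0.001] y [ 0.992  0.125 -0.001] z [-0.001  0.    -1.   ] F [-1.3  3.5 -2.1] w 0.1 g 1.9 q [ 0.54  0.41 -0.03  1.13  0.    1.98]
y_d 0.0033813464510575038 x_d -0.0007610487704758403
[(np.int32(18), [255, 77, 5, 4], [257.0, 78.5]), (np.int32(39), [263, 155, 8, 5], [266.6, 157.1]), (np.int32(34), [256, 165, 20, 3], [265.4, 166.1]), (np.int32(82), [234, 168, 13, 9], [240.1, 172.0]), (np.int32(80), [228, 174, 26, 12], [240.7, 180.8]), (np.int32(87), [287, 248, 14, 11], [293.5, 252.8]), (np.int32(99), [279, 254, 30, 17], [294.3, 263.2])]
```

Emit:
{"api": "drive_tool", "payload": {"increments": [[[0,-4,0],[0,0,0],0],[[0,-3,0],[0,0,0],0],[[0,0,0],[0,0,0],0],[[0,0,0],[0,0,0],0],[[0,0,0],[0,0,0],0],[[0,0,0],[0,0,0],0],[[0,0,0],[0,0,0],0],[[0,0,0],[0,0,0],0]]}}

```text
clock: 5.6
eef_pos: [0.4754, 0.2779, 0.1306]
tool_rot: [0.661, 0.75, 0.002, -0.002]
ft_force: [-1.5, 9.6, -3.6]
grip_width: -0.0001
grasp_force: 4.3
```

Run:
```python
from h import *
o,R=st()
d=o["eef_pos"][:2]-[.4759,.279]; print("y_d",d@[-.127,.992],"x_d",d@[.992,.127])
s=camera("scene");b=camera("side"); print([r for r in blobs(s,"red") if r[1][0]<250]); print([r for r in blobs(b,"red") if r[1][0]<290]); print([r for r in blobs(s,"green") if r[1][0]<250])
print(proj(s,[[.4843,.2135,.116],[.4843,.2135,.148]]))
```

```text
t 5.6 tcp [475.4 277.9 130.6] x [-0.126  0.992  0.005] y [0.992 0.126 0.001] z [ 0.     0.006 -1.   ] F [-1.5  9.6 -3.6] w -0.1 g 4.3 q [ 0.53  0.4  -0.04  1.13  0.    1.97]
y_d -0.0010336123559256463 x_d -0.0005979890874801753
[(np.int32(84), [232, 161, 14, 10], [239.1, 165.8]), (np.int32(89), [227, 168, 27, 12], [240.2, 174.5])]
[(np.int32(39), [269, 166, 11, 5], [274.2, 168.1]), (np.int32(70), [264, 171, 21, 8], [274.4, 174.8]), (np.int32(47), [277, 229, 11, 6], [281.9, 231.4]), (np.int32(65), [274, 239, 19, 6], [283.4, 241.6])]
[(np.int32(59), [194, 157, 12, 8], [199.2, 160.1]), (np.int32(70), [188, 162, 26, 12], [200.3, 168.4])]
[[240.95813995 174.41317992]
 [239.50449688 165.06382148]]
```

The red square has risen to scene row 165.8, which is the expected height of 148 mm. I'll hold for more than a second, then retreat.

Emit:
{"api": "drive_tool", "payload": {"increments": [[[0,0,0],[0,0,0],0],[[0,0,0],[0,0,0],0],[[0,0,0],[0,0,0],0],[[0,0,0],[0,0,0],0],[[0,0,0],[0,0,0],0],[[0,0,0],[0,0,0],0],[[0,0,0],[0,0,0],0],[[0,0,0],[0,0,0],0]]}}

```text
clock: 6.37
eef_pos: [0.4754, 0.2779, 0.1306]
tool_rot: [0.661, 0.75, 0.002, -0.002]
ft_force: [-0.2, 10.8, -3.7]
grip_width: -0.0001
grasp_force: 4.3
```

Emit:
{"api": "drive_tool", "payload": {"increments": [[[0,0,0],[0,0,0],0],[[0,0,0],[0,0,0],0],[[0,0,0],[0,0,0],0],[[0,0,0],[0,0,0],0],[[0,0,0],[0,0,0],0],[[0,0,0],[0,0,0],0]]}}

```text
clock: 6.87
eef_pos: [0.4754, 0.2779, 0.1306]
tool_rot: [0.661, 0.75, 0.002, -0.002]
ft_force: [-1.8, 10.2, -3.3]
grip_width: -0.0
grasp_force: 4.3
```

Emit:
{"api": "drive_tool", "payload": {"increments": [[[-1,6,0],[0,0,0],0],[[-1,10,0],[0,0,0],0],[[-1,10,0],[0,0,0],0],[[-1,10,0],[0,0,0],0],[[-1,5,10],[0,0,0],0],[[0,0,40],[0,0,0],1],[[0,0,40],[0,0,0],1],[[0,0,30],[0,0,0],1]]}}

```text
clock: 7.53
eef_pos: [0.4705, 0.3165, 0.2529]
tool_rot: [0.661, 0.75, 0.0, 0.001]
ft_force: [0.5, 1.2, 0.2]
grip_width: 0.0361
grasp_force: 0.0
```

Run:
```python
from h import *
o,R=st()
s=camera("scene");b=camera("side"); r=[r for r in blobs(s,"red") if r[1][0]<250]; q=[r for r in blobs(b,"red") if r[1][0]<275]; print(r,q)
print("red top tri",tri([s,b],[r[0][2],q[0][2]]))
```

```text
t 7.53 tcp [470.5 316.5 252.9] x [-0.125  0.992 -0.001] y [0.992 0.125 0.002] z [ 0.002 -0.    -1.   ] F [0.5 1.2 0.2] w 36.1 g 0.0 q [ 0.59  0.37  0.24  1.44 -0.    2.04]
[(np.int32(84), [232, 161, 14, 10], [239.1, 165.8]), (np.int32(90), [226, 168, 28, 12], [239.9, 174.4])] [(np.int32(40), [269, 166, 11, 5], [274.1, 168.1]), (np.int32(70), [264, 171, 21, 8], [274.0, 174.9]), (np.int32(65), [274, 239, 19, 6], [283.2, 241.6])]
red top tri [0.48171654 0.21202349 0.14874207]
```

Emit:
{"api": "drive_tool", "payload": {"increments": [[[3,-22,0],[6.4,0.8,0],1],[[3,-22,0],[6.4,0.8,0],1],[[3,-22,-8],[6.4,0.8,0],1],[[3,-22,-10],[6.4,0.8,0],1],[[3,-22,-12],[6.4,0.8,0],1],[[2,-21,-12],[6.4,0.8,0],1],[[2,-20,-12],[6.4,0.8,0],1],[[0,0,0],[0,0,0],1]]}}

```text
clock: 8.3
eef_pos: [0.4876, 0.1588, 0.1883]
tool_rot: [0.616, 0.687, 0.251, -0.292]
ft_force: [-0.2, 0.1, -1.6]
grip_width: 0.0854
grasp_force: 0.0
```

Run:
```python
from h import *
o,R=st()
w=camera("wrist"); print(blobs(w,"red",60)); 
for r in blobs(w,"red",150): print(atz(w,r[2],.148).round(4))
print(proj(w,[[.4838,.2133,.148],[.4838,.2133,.1]]))
save(w,"w4.png")
```

```text
t 8.3 tcp [487.6 158.8 188.3] x [-0.07  0.7   0.71] y [ 0.993  0.115 -0.016] z [-0.093  0.704 -0.704] F [-0.2  0.1 -1.6] w 85.4 g 0.0 q [-0.11  0.42 -0.11  1.27  0.76  1.26]
[(np.int32(1430), [303, 185, 41, 37], [322.5, 202.7]), (np.int32(998), [444, 222, 45, 39], [465.9, 240.7]), (np.int32(204), [419, 227, 29, 49], [431.4, 250.6]), (np.int32(391), [288, 241, 71, 11], [323.3, 247.8])]
[0.4808 0.2132 0.148 ]
[0.5723 0.1967 0.148 ]
[0.5509 0.1879 0.148 ]
[0.4848 0.1823 0.148 ]
[[326.97389463 203.02271975]
 [326.77274125 230.00545242]]
```

View pics/w4.png

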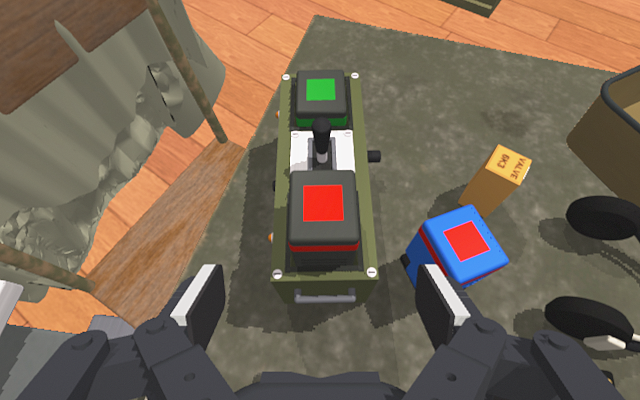

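The wrist picture shows the lever back in the middle, the red pack standing up with its square at (322,203), and the open fingers straddling it, clear of the blue look-alike.

Emit:
{"api": "drive_tool", "payload": {"increments": [[[-2,18,-18],[0,0,0],1],[[-2,18,-18],[0,0.4,0.4],1],[[-2,18,-19],[0,0,0],1],[[-1,17,-20],[0,0,0],1],[[0,0,0],[0,0,0],1],[[0,0,0],[0,0,0],1]]}}

```text
clock: 8.85
eef_pos: [0.4807, 0.2379, 0.1211]
tool_rot: [0.608, 0.695, 0.25, -0.292]
ft_force: [1.7, -0.3, -0.5]
grip_width: 0.0854
grasp_force: 0.0
```

Run:
```python
from h import *
o,R=st(); w=camera("wrist"); print(blobs(w,"red",60)); print(proj(w,o["eef_pos"]))
```

```text
t 8.85 tcp [480.7 237.9 121.1] x [-0.09   0.7    0.709] y [ 0.991  0.135 -0.008] z [-0.102  0.702 -0.705] F [ 1.7 -0.3 -0.5] w 85.4 g 0.0 q [ 0.05  0.46 -0.25  0.96  0.78  1.45]
[(np.int32(5150), [279, 278, 73, 74], [315.3, 315.2]), (np.int32(374), [511, 319, 47, 21], [535.5, 329.4])]
[[323.0138896  267.91018765]]
```

Emit:
{"api": "drive_tool", "payload": {"increments": [[[1,-7,-5],[0,0,0],1],[[0,-1,-4],[0,0,0],1],[[0,0,0],[0,0,0],0.6],[[0,0,0],[0,0,0],0],[[0,0,0],[0,0,0],0],[[0,0,0],[0,0,0],0],[[0,0,0],[0,0,0],0],[[0,0,0],[0,0,0],0]]}}

```text
clock: 9.57
eef_pos: [0.4834, 0.2277, 0.1126]
tool_rot: [0.61, 0.694, 0.251, -0.291]
ft_force: [-1.0, -3.4, 3.0]
grip_width: 0.0453
grasp_force: 62.4
```

Emit:
{"api": "drive_tool", "payload": {"increments": [[[0,0,0],[0,0,0],0],[[0,0,0],[0,0,0],0]]}}

```text
clock: 9.73
eef_pos: [0.4834, 0.2278, 0.1125]
tool_rot: [0.609, 0.694, 0.251, -0.291]
ft_force: [-1.5, -3.3, 1.7]
grip_width: 0.0455
grasp_force: 62.6
```

Run:
```python
from h import *
st()
```

```text
t 9.73 tcp [483.4 227.8 112.5] x [-0.088  0.699  0.709] y [ 0.991  0.131 -0.006] z [-0.097  0.703 -0.705] F [-1.5 -3.3  1.7] w 45.5 g 62.6 q [ 0.03  0.47 -0.25  0.96  0.78  1.43]
```

Gripped at 45.5 mm with 62 N. Lifting straight up, about 100 mm.

Emit:
{"api": "drive_tool", "payload": {"increments": [[[0,0,6],[0,0,0],0],[[0,0,8],[0,0,0],0],[[0,0,10],[0,0,0],0],[[0,0,10],[0,0,0],0],[[0,0,14],[0,0,0],0],[[0,0,18],[0,0,0],0],[[0,0,20],[0,0,0],0],[[0,0,20],[0,0,0],0]]}}

```text
clock: 10.4
eef_pos: [0.4829, 0.2282, 0.2198]
tool_rot: [0.609, 0.694, 0.251, -0.291]
ft_force: [0.3, 0.6, -3.0]
grip_width: 0.0455
grasp_force: 62.0
```

Run:
```python
from h import *
o,R=st(); s=camera("scene");b=camera("side"); w=camera("wrist"); 
r=[r for r in blobs(s,"red") if r[1][0]<250]; q=[r for r in blobs(b,"red") if r[1][0]<300]; print(r,q,blobs(s,"green"))
print(blobs(w,"red",60))
```

```text
t 10.4 tcp [482.9 228.2 219.8] x [-0.088  0.699  0.709] y [ 0.991  0.132 -0.007] z [-0.098  0.703 -0.705] F [ 0.3  0.6 -3. ] w 45.5 g 62.0 q [ 0.03  0.35 -0.11  1.21  0.78  1.43]
[(np.int32(56), [227, 127, 11, 9], [232.1, 130.7]), (np.int32(22), [221, 137, 7, 5], [223.6, 138.8])] [(np.int32(44), [272, 138, 13, 7], [278.2, 141.0]), (np.int32(15), [294, 178, 15, 4], [301.0, 179.7]), (np.int32(58), [277, 228, 11, 7], [282.0, 231.2]), (np.int32(62), [275, 239, 18, 6], [283.6, 241.7])] [(np.int32(59), [193, 157, 13, 8], [199.2, 160.2]), (np.int32(69), [188, 162, 26, 12], [200.2, 168.4])]
[(np.int32(5082), [284, 244, 74, 72], [320.6, 280.0]), (np.int32(218), [263, 360, 115, 2], [322.4, 360.5])]
```

Emit:
{"api": "drive_tool", "payload": {"increments": [[[0,-22,0],[0,0,-4.3],0],[[0,-24,0],[0,0,-4.3],0],[[0,-24,0],[-7,0.1,0],0],[[0,-24,0],[-7,0.1,0],0],[[0,-24,0],[-7,0.1,0],0],[[0,-24,0],[-7,0.1,0],0],[[0,-24,0],[-7,0.1,0],0],[[0,-24,0],[-7,0.1,0],0]]}}

```text
clock: 11.22
eef_pos: [0.483, 0.037, 0.218]
tool_rot: [0.715, 0.699, 0.017, -0.019]
ft_force: [0.8, -0.1, -4.5]
grip_width: 0.0456
grasp_force: 63.4
```

Emit:
{"api": "drive_tool", "payload": {"increments": [[[0,-20,-10],[-7,0.1,0],0],[[0,-20,-15],[-7,0.1,0],0],[[0,-20,-20],[-7,0.1,0],0],[[0,-15,-25],[-7,0.1,0],0],[[0,-12,-25],[-7,0.1,0],0],[[0,-8,-20],[-7,0.1,0],0],[[0,0,-15],[-5,0.1,0],0],[[0,0,0],[0,0,0],0]]}}

```text
clock: 11.88
eef_pos: [0.4781, -0.0553, 0.0797]
tool_rot: [0.66, 0.652, -0.272, 0.257]
ft_force: [-0.8, 0.4, -5.0]
grip_width: 0.0454
grasp_force: 63.4
```

Run:
```python
from h import *
o,R=st(); s=camera("scene");b=camera("side");
im=np.zeros((500,800,3),np.uint8); im[:400,:400]=cv2.resize(s["image"][180:340,220:380,::-1],(400,400)); im[:400,400:]=cv2.resize(b["image"][150:310,230:390,::-1],(400,400)); cv2.imwrite("pics/c5.png",im)
```

```text
t 11.88 tcp [478.1 -55.3  79.7] x [ 0.004  0.72  -0.694] y [ 1.    -0.019 -0.014] z [-0.023 -0.693 -0.72 ] F [-0.8  0.4 -5. ] w 45.4 g 63.4 q [ 0.31  0.54 -0.23  1.11 -0.71  2.01]
```

View pics/c5.png

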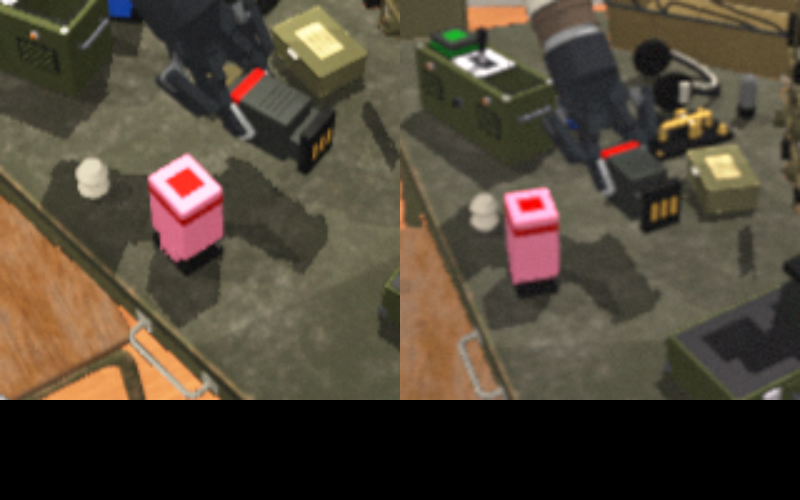

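The pack hangs level with its contacts towards the tray, above the free table between the pink look-alike and the tin. Lowering.

Emit:
{"api": "drive_tool", "payload": {"increments": [[[0,-4,-15],[-1.2,-0.8,0],0],[[0,-4,-18],[0,0,0],0],[[0,0,-14],[0,0,0],0],[[0,0,-8],[0,0,0],0],[[0,0,-3],[0,0,0],0],[[0,0,0],[0,0,0],0],[[0,0,0],[0,0,0],0]]}}

```text
clock: 12.57
eef_pos: [0.4842, -0.0649, 0.0317]
tool_rot: [0.663, 0.644, -0.266, 0.274]
ft_force: [0.9, -0.8, -3.7]
grip_width: 0.0455
grasp_force: 63.4
```

Run:
```python
from h import *
st()
```

```text
t 12.57 tcp [484.2 -64.9  31.7] x [ 0.03   0.708 -0.706] y [ 1.    -0.021  0.021] z [-0.    -0.706 -0.708] F [ 0.9 -0.8 -3.7] w 45.5 g 63.4 q [ 0.3   0.61 -0.28  0.96 -0.74  2.01]
```

Emit:
{"api": "drive_tool", "payload": {"increments": [[[0,0,-7],[0,1.2,0],0],[[0,0,-5],[0,0,0],0],[[0,0,-2],[0,0,0],0],[[0,0,0],[0,0,0],0],[[0,0,0],[0,0,0],0]]}}

```text
clock: 12.98
eef_pos: [0.4831, -0.0649, 0.016]
tool_rot: [0.659, 0.647, -0.275, 0.267]
ft_force: [0.0, 0.3, -3.1]
grip_width: 0.0453
grasp_force: 63.5
```

Emit:
{"api": "drive_tool", "payload": {"increments": [[[0,0,-2],[0,0,0],0],[[0,0,0],[0,0,0],0]]}}

```text
clock: 13.15
eef_pos: [0.4831, -0.0649, 0.014]
tool_rot: [0.659, 0.647, -0.275, 0.267]
ft_force: [-0.5, -1.1, -3.1]
grip_width: 0.0455
grasp_force: 63.5
```

Emit:
{"api": "drive_tool", "payload": {"increments": [[[0,0,-2],[0,0,0],0],[[0,0,0],[0,0,0],0]]}}

```text
clock: 13.32
eef_pos: [0.4835, -0.065, 0.0131]
tool_rot: [0.659, 0.647, -0.275, 0.268]
ft_force: [-0.7, 0.3, 1.4]
grip_width: 0.0455
grasp_force: 63.7
```

Run:
```python
from h import *
st()
```

```text
t 13.32 tcp [483.5 -65.   13.1] x [ 0.012  0.706 -0.708] y [ 1.    -0.02  -0.003] z [-0.016 -0.708 -0.706] F [-0.7  0.3  1.4] w 45.5 g 63.7 q [ 0.3   0.65 -0.27  0.95 -0.74  2.01]
```

Emit:
{"api": "drive_tool", "payload": {"increments": [[[0,0,0],[0,0,0],1],[[0,0,0],[0,0,0],1],[[0,0,0],[0,0,0],1],[[0,0,0],[0,0,0],1],[[0,0,0],[0,0,0],1],[[0,0,0],[0,0,0],1],[[0,10,10],[0,0,0],1],[[0,20,20],[0,0,0],1]]}}

```text
clock: 13.98
eef_pos: [0.4808, -0.0367, 0.041]
tool_rot: [0.66, 0.646, -0.277, 0.265]
ft_force: [0.8, 0.2, 0.3]
grip_width: 0.0851
grasp_force: 0.0
```

Emit:
{"api": "drive_tool", "payload": {"increments": [[[0,20,25],[0,0,0],1],[[0,5,30],[7,0,0],1],[[0,-5,25],[7,-0.1,0],1],[[0,-10,15],[7,-0.1,0],1],[[0,-15,5],[7,-0.1,0],1],[[0,-20,0],[7,-0.1,0],1],[[0,-20,0],[7,-0.1,0],1],[[0,-20,0],[7,-0.1,0],1]]}}

```text
clock: 14.65
eef_pos: [0.4841, -0.1007, 0.1446]
tool_rot: [0.711, 0.702, 0.026, -0.027]
ft_force: [1.4, -0.0, -0.9]
grip_width: 0.0858
grasp_force: 0.0
```

Emit:
{"api": "drive_tool", "payload": {"increments": [[[0,-20,0],[7,-0.1,0],1],[[0,-20,-5],[7,-0.1,0],1],[[0,-20,-10],[7,-0.1,0],1],[[0,0,-15],[7,-0.1,0],1],[[0,0,-10],[7,-0.1,0],1],[[0,0,0],[6,-0.1,0],1],[[0,0,0],[0,0,0],1],[[0,0,0],[0,0,0],1]]}}

```text
clock: 15.32
eef_pos: [0.4823, -0.1607, 0.0996]
tool_rot: [0.658, 0.648, 0.269, -0.273]
ft_force: [-0.1, 0.5, 0.5]
grip_width: 0.0856
grasp_force: 0.0
```

Run:
```python
from h import *
o,R=st(); w=camera("wrist");s=camera("scene");b=camera("side")
print("brass w",blobs(w,"brass",40)); print("red w",blobs(w,"red",40))
print("brass s",[r for r in blobs(s,"brass",5) if 300<r[2][0]<400 and r[2][1]>200],"red",[r for r in blobs(s,"red",5) if 240<r[2][0]<400 and r[2][1]>200])
print("side",[r for r in blobs(b,"brass",5) if 280<r[2][0]<380 and r[2][1]>190],[r for r in blobs(b,"red",5) if 240<r[2][0]<400 and r[2][1]>190])
P=[[.4835,-.0295,.027],[.4835,-.0295,.054],[.482,-.1295,.027],[.482,-.1295,.054],[.462,-.1295,.054],[.502,-.1295,.054]]
print(proj(w,P).round(0).tolist(),proj(s,P).round(1).tolist(),proj(b,P).round(1).tolist())
save(w,"w6.png")
```

```text
t 15.32 tcp [ 482.3 -160.7   99.6] x [0.016 0.706 0.708] y [ 1.    -0.012 -0.011] z [ 0.001  0.708 -0.706] F [-0.1  0.5  0.5] w 85.6 g 0.0 q [-0.66  0.74  0.16  1.55  0.59  0.75]
brass w [(np.int32(1277), [455, 10, 105, 36], [514.6, 26.9]), (np.int32(356), [509, 33, 26, 22], [521.4, 43.8]), (np.int32(149), [552, 49, 15, 15], [559.0, 56.0]), (np.int32(73), [297, 246, 9, 9], [301.2, 249.9]), (np.int32(84), [314, 246, 9, 10], [318.0, 250.4]), (np.int32(76), [331, 246, 9, 10], [334.6, 250.8])]
red w [(np.int32(1178), [101, 72, 56, 36], [129.0, 89.5]), (np.int32(1220), [87, 79, 104, 69], [151.3, 122.0]), (np.int32(699), [291, 125, 61, 15], [321.0, 130.8])]
brass s [] red [(np.int32(116), [316, 225, 14, 27], [320.7, 235.8]), (np.int32(99), [287, 247, 15, 12], [293.7, 252.6]), (np.int32(109), [279, 254, 30, 17], [293.6, 263.1])]
side [(np.int32(107), [334, 193, 21, 13], [344.2, 198.0]), (np.int32(11), [357, 199, 4, 4], [358.6, 200.8]), (np.int32(5), [341, 252, 1, 5], [341.0, 254.0]), (np.int32(11), [333, 254, 2, 6], [333.5, 256.3])] [(np.int32(48), [277, 229, 11, 6], [281.9, 231.4]), (np.int32(80), [312, 228, 16, 21], [317.3, 235.2]), (np.int32(65), [274, 239, 19, 6], [283.1, 241.6])]
[[323.0, 138.0], [322.0, 117.0], [322.0, 252.0], [322.0, 239.0], [291.0, 239.0], [353.0, 238.0]] [[318.0, 236.3], [318.1, 229.3], [351.7, 254.2], [352.4, 247.2], [348.2, 252.7], [356.6, 241.9]] [[317.3, 236.9], [317.5, 229.1], [338.1, 255.3], [338.5, 247.1], [332.5, 249.7], [344.5, 244.6]]
```

Emit:
{"api": "drive_tool", "payload": {"increments": [[[-1,5,-14],[0,0,0],1],[[0,18,-18],[0,0.5,0],1],[[0,18,-18],[0,0,0],1],[[0,15,-15],[0,0,0],1],[[0,10,-10],[0,0,0],1],[[0,0,0],[0,0,0],1],[[0,0,0],[0,0,0],1]]}}

```text
clock: 16.05
eef_pos: [0.4829, -0.0928, 0.0294]
tool_rot: [0.657, 0.65, 0.267, -0.273]
ft_force: [-0.4, -0.1, 0.5]
grip_width: 0.0855
grasp_force: 0.0
```

Run:
```python
from h import *
o,R=st(); print((np.array([.481,-.0832,.0137])-o["eef_pos"])*1000)
```

```text
t 16.05 tcp [482.9 -92.8  29.4] x [0.013 0.709 0.705] y [ 1.    -0.006 -0.012] z [-0.004  0.705 -0.709] F [-0.4 -0.1  0.5] w 85.5 g 0.0 q [-0.57  0.75 -0.03  1.29  0.64  0.85]
[ -1.86085174   9.63387225 -15.6707655 ]
```

Emit:
{"api": "drive_tool", "payload": {"increments": [[[-1,5,-8],[0,0,-0.6],1],[[-1,4,-7],[0,0,0],1],[[0,0,0],[0,0,0],1],[[0,0,0],[0,0,0],0],[[0,0,0],[0,0,0],0],[[0,0,0],[0,0,0],0],[[0,0,0],[0,0,0],0],[[0,0,0],[0,0,0],0]]}}

```text
clock: 16.72
eef_pos: [0.4813, -0.0856, 0.0131]
tool_rot: [0.662, 0.645, 0.269, -0.272]
ft_force: [0.4, -1.7, 5.6]
grip_width: 0.0452
grasp_force: 59.1
```

Emit:
{"api": "drive_tool", "payload": {"increments": [[[0,0,0],[0,0,0],0],[[0,0,0],[0,0,0],0]]}}

```text
clock: 16.88
eef_pos: [0.4813, -0.0856, 0.0131]
tool_rot: [0.662, 0.645, 0.269, -0.272]
ft_force: [0.8, -2.4, 6.2]
grip_width: 0.0452
grasp_force: 59.3
```

Run:
```python
from h import *
o,R=st(); w=camera("wrist"); print(blobs(w,"brass",40)); print(blobs(w,"red",40))
print(proj(w,[[.4795,-.1295,.027],[.4795,-.1295,.054]]).round(1),proj(w,[[.482,-.0295,.054]]))
```

```text
t 16.88 tcp [481.3 -85.6  13.1] x [0.024 0.707 0.707] y [ 1.    -0.021 -0.012] z [ 0.006  0.707 -0.707] F [ 0.8 -2.4  6.2] w 45.2 g 59.3 q [-0.56  0.76 -0.06  1.23  0.65  0.87]
[(np.int32(150), [534, 0, 19, 12], [542.6, 4.6]), (np.int32(678), [593, 0, 44, 25], [612.8, 11.6]), (np.int32(60), [512, 29, 10, 7], [516.6, 32.0])]
[(np.int32(3336), [0, 46, 78, 116], [33.7, 99.8]), (np.int32(2211), [268, 133, 108, 25], [322.1, 143.2])]
[[321.1 370.6]
 [320.3 371.5]] [[321.42720973 118.83193753]]
```

Emit:
{"api": "drive_tool", "payload": {"increments": [[[0,0,10],[0,0,0],0],[[0,0,20],[0,0,0],0],[[0,0,35],[0,0,0],0],[[0,-15,35],[-7,0.1,0],0],[[-5,-20,30],[-7,0.1,0],0],[[-15,-20,30],[-7,0.1,0],0],[[-20,-20,30],[-7,0.1,0],0],[[-20,-20,30],[-7,0.1,0],0]]}}

```text
clock: 17.6
eef_pos: [0.4187, -0.1808, 0.234]
tool_rot: [0.715, 0.695, 0.057, -0.062]
ft_force: [0.1, 0.7, -4.2]
grip_width: 0.0452
grasp_force: 59.5
```

Emit:
{"api": "drive_tool", "payload": {"increments": [[[-20,-20,20],[-7,0.1,0],0],[[0,0,10],[-3,0,0],0],[[0,0,0],[0,0,0],0],[[0,0,0],[0,0,0],0],[[0,0,0],[0,0,0],0]]}}

```text
clock: 18.02
eef_pos: [0.3994, -0.1993, 0.2606]
tool_rot: [0.717, 0.697, -0.002, -0.004]
ft_force: [-0.5, 0.1, -4.1]
grip_width: 0.0457
grasp_force: 59.6
```

Run:
```python
from h import *
o,R=st(); w=camera("wrist"); 
r=silhouettes("tray",w); print([(x["conf"],x["bbox"]) for x in r])
for c in((.4,-.233),(.399,-.335),(.583,-.34),(.582,-.238)): print(proj(w,[c[0],c[1],.046]))
print("brass",blobs(w,"brass",40)); np.savez("w7.npz",**{k:w[k] for k in("image","K","view")})
save(w,"w7.png",(240,60,640,360,2))
```

```text
t 18.02 tcp [ 399.4 -199.3  260.6] x [0.028 1.    0.002] y [ 1.    -0.028 -0.009] z [-0.009  0.003 -1.   ] F [-0.5  0.1 -4.1] w 45.7 g 59.6 q [-0.46  0.13 -0.06  1.39 -0.    1.14]
[(0.9, [377.6, 184.7, 492.0, 278.8])]
[[324.18203526 197.81874482]]
[[325.25732411 277.48744664]]
[[476.97635964 278.30100131]]
[[487.10786143 198.39880423]]
brass [(np.int32(150), [449, 252, 23, 7], [460.1, 255.0]), (np.int32(139), [523, 252, 22, 14], [531.3, 256.9]), (np.int32(147), [448, 263, 22, 7], [458.6, 266.0]), (np.int32(127), [447, 274, 22, 6], [457.4, 276.5]), (np.int32(46), [629, 290, 11, 7], [634.0, 293.6])]
```

View pics/w7.png

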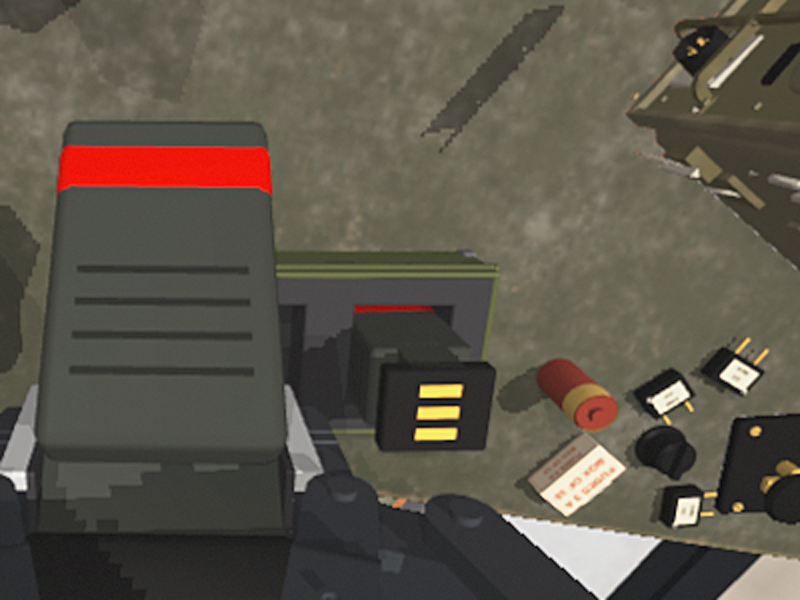

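The wrist crop shows the held pack (band at the far end) over the tray's left side. In full-image pixels the tray's far rim corner is at about (489,193.5), its near rim at row 276, the empty cell's right edge at column 391.5 and its far edge at row 212.5, and tray_pack's strips at (458,266).

Run:
```python
from h import *
w=dict(np.load("w7.npz")); s=camera("scene"); b=camera("side")
for n,p in(("corner",(489,193.5)),("+y edge L",(380,193)),("right edge low",(484,241)),("-y edge",(418,276.5)),("cell +x,+y",(391.5,212.5)),("tp cell +x+y",(466,212.5))): print(n,atz(w,p,.046).round(4))
# rim edges: sample brightness profile in scene & wrist along y at x=.56 and along x
def prof(c,P0,P1,n=41):
    P=np.linspace(P0,P1,n); uv=proj(c,P).astype(np.float32); h=cv2.cvtColor(c["image"],cv2.COLOR_RGB2HSV).astype(np.float32)
    S=cv2.remap(h,uv[:,0],uv[:,1],cv2.INTER_LINEAR); return P,S[0] if S.shape[0]==1 else S[:,0]
for nm,c,a,e in(("w +y edge",w,[.56,-.21,.046],[.56,-.26,.046]),("s +y",s,[.42,-.21,.046],[.42,-.26,.046]),("s -y",s,[.42,-.31,.046],[.42,-.36,.046]),("s -x",s,[.38,-.25,.046],[.43,-.25,.046]),("s -x2",s,[.38,-.31,.046],[.43,-.31,.046]),("b -x",b,[.38,-.31,.046],[.43,-.31,.046]),("s cell x",s,[.44,-.26,.046],[.5,-.26,.046]),("b -y",b,[.42,-.31,.046],[.42,-.36,.046]),("b +y",b,[.44,-.21,.046],[.44,-.26,.046])):
    P,S=prof(c,a,e,26); k=1 if a[0]==e[0] else 0
    print(nm," ".join(f"{P[i,k]*1000:.0f}:{S[i,1]:.0f}/{S[i,2]:.0f}" for i in range(26)))
```

```text
corner [ 0.5834 -0.2323  0.046 ]
+y edge L [ 0.4624 -0.2288  0.046 ]
right edge low [ 0.5852 -0.2904  0.046 ]
-y edge [ 0.5115 -0.336   0.046 ]
cell +x,+y [ 0.4761 -0.2523  0.046 ]
tp cell +x+y [ 0.5604 -0.2543  0.046 ]
w +y edge -210:53/105 -212:57/101 -214:50/100 -216:49/105 -218:51/106 -220:47/104 -222:20/77 -224:89/73 -226:88/75 -228:85/73 -230:85/93 -232:83/104 -234:85/86 -236:87/127 -238:41/74 -240:12/77 -242:9/76 -244:10/77 -246:9/77 -248:9/77 -250:10/77 -252:10/77 -254:12/59 -256:10/43 -258:7/46 -260:7/45
s +y -210:64/112 -212:65/108 -214:67/108 -216:67/109 -218:69/108 -220:72/105 -222:73/107 -224:68/106 -226:69/108 -228:73/109 -230:76/109 -232:95/121 -234:101/118 -236:54/100 -238:20/99 -240:17/103 -242:14/102 -244:15/103 -246:13/105 -248:10/103 -250:12/99 -252:11/96 -254:13/94 -256:13/91 -258:11/92 -260:11/87
s -y -310:14/97 -312:12/94 -314:18/94 -316:12/91 -318:9/95 -320:9/97 -322:15/96 -324:13/95 -326:14/93 -328:13/95 -330:24/91 -332:72/108 -334:108/118 -336:107/71 -338:35/97 -340:27/92 -342:46/62 -344:61/49 -346:65/49 -348:56/48 -350:58/53 -352:67/85 -354:68/90 -356:72/91
[... 1000 characters left out ...]
476:18/37 478:16/60 481:22/86 483:21/98 486:12/98 488:12/97 490:15/96 493:13/96 495:14/95 498:14/95 500:17/97
b -y -310:8/82 -312:10/80 -314:13/81 -316:13/79 -318:12/79 -320:7/80 -322:10/80 -324:10/81 -326:8/79 -328:7/77 -330:30/86 -332:69/99 -334:84/96 -336:88/79 -338:67/66 -340:33/87 -342:9/115 -344:12/134 -346:11/136 -348:12/143 -350:11/139 -352:16/119 -354:36/84 -356:75/62 -358:88/58 -360:86/58
b +y -210:53/102 -212:52/100 -214:52/100 -216:54/103 -218:51/103 -220:49/101 -222:53/101 -224:56/101 -226:53/102 -228:53/104 -230:58/106 -232:67/111 -234:65/106 -236:51/96 -238:30/87 -240:9/75 -242:5/73 -244:7/77 -246:8/78 -248:7/75 -250:11/68 -252:17/57 -254:23/46 -256:19/39 -258:16/39 -260:26/41
```

Emit:
{"api": "drive_tool", "payload": {"increments": [[[7,-14,-8],[-6.5,0.2,0.8],0],[[7,-14,-8],[-6.5,0.2,0],0],[[7,-14,-8],[-6.5,0.2,0],0],[[7,-14,-8],[-6.5,-0.3,0],0],[[7,-14,-8],[-6.5,0.2,0],0],[[7,-14,-10],[-6.5,0.2,0],0],[[8,-14,-10],[-6.2,0.2,0],0],[[0,0,0],[0,0,0],0]]}}

```text
clock: 18.88
eef_pos: [0.4485, -0.2961, 0.1954]
tool_rot: [0.656, 0.65, -0.279, 0.263]
ft_force: [-0.5, 0.9, -5.3]
grip_width: 0.0452
grasp_force: 60.0
```

Emit:
{"api": "drive_tool", "payload": {"increments": [[[0,0,0],[0,0,0],0],[[0,0,0],[0,0,0],0],[[0,0,0],[0,0,0],0]]}}

```text
clock: 19.13
eef_pos: [0.4508, -0.2983, 0.2034]
tool_rot: [0.659, 0.647, -0.276, 0.267]
ft_force: [0.6, 0.6, -3.3]
grip_width: 0.0452
grasp_force: 60.0
```

Run:
```python
from h import *
o,R=st(); s=camera("scene"); b=camera("side")
bs=[r for r in blobs(s,"brass",4) if 330<r[2][0]<450]; bb=[r for r in blobs(b,"brass",4) if 330<r[2][0]<430 and r[2][1]>190]
print("s",bs);print("b",bb); p=o["eef_pos"]; e=p+[0,.0139,.0439]; f=p+[0,.0139,-.0561]
print("tcp",proj(s,[e,f]).tolist(),proj(b,[e,f]).tolist())
print((np.array([.4495,-.2979,.0641])-p)*1000)
```

```text
t 19.13 tcp [ 450.8 -298.3  203.4] x [ 0.011  0.705 -0.709] y [ 1.    -0.021 -0.005] z [-0.018 -0.709 -0.705] F [ 0.6  0.6 -3.3] w 45.2 g 60.0 q [-0.18  0.23 -0.33  0.85 -0.78  1.35]
s [(np.int32(96), [411, 9, 18, 7], [420.1, 12.1]), (np.int32(17), [331, 169, 4, 5], [332.4, 171.1]), (np.int32(122), [413, 223, 17, 15], [421.0, 229.7]), (np.int32(15), [431, 247, 4, 7], [432.6, 250.1]), (np.int32(6), [401, 394, 3, 3], [402.0, 394.8])]
b [(np.int32(7), [346, 201, 3, 3], [347.0, 202.0]), (np.int32(92), [368, 210, 17, 10], [375.7, 214.5]), (np.int32(84), [390, 250, 16, 11], [397.8, 255.2])]
tcp [[421.43326224255907, 229.55239172012787], [412.71937894310526, 261.3889282879728]] [[375.96668187640614, 214.4415556358859], [371.8753867591074, 253.1391574872195]]
[  -1.31567654    0.36270895 -139.25372673]
```

The brass strips sit within half a pixel of the predicted contact end in both views, so the pack pose is confirmed. Descending.

Emit:
{"api": "drive_tool", "payload": {"increments": [[[-1,0,-25],[0,-0.2,0],0],[[0,0,-25],[0,0,0],0],[[0,0,-20],[0,0,0],0],[[0,0,-15],[0,0,0],0],[[0,0,0],[0,0,0],0],[[0,0,0],[0,0,0],0]]}}

```text
clock: 19.73
eef_pos: [0.4491, -0.2983, 0.1177]
tool_rot: [0.659, 0.647, -0.276, 0.268]
ft_force: [0.3, 0.5, -3.5]
grip_width: 0.0454
grasp_force: 60.0
```

Run:
```python
from h import *
o,R=st(); print((np.array([.4495,-.2979,.0641])-o["eef_pos"])*1000)
```

```text
t 19.73 tcp [ 449.1 -298.3  117.7] x [ 0.012  0.704 -0.71 ] y [ 1.    -0.021 -0.004] z [-0.017 -0.71  -0.704] F [ 0.3  0.5 -3.5] w 45.4 g 60.0 q [-0.18  0.34 -0.45  0.62 -0.78  1.35]
[  0.44757574   0.35828542 -53.63103569]
```

Emit:
{"api": "drive_tool", "payload": {"increments": [[[0,0,-8],[0,0,0],0],[[0,0,-8],[0,0,0],0],[[0,0,-8],[0,0,0],0],[[0,0,0],[0,0,0],0]]}}

```text
clock: 20.07
eef_pos: [0.4484, -0.2976, 0.0919]
tool_rot: [0.659, 0.647, -0.276, 0.267]
ft_force: [-0.6, 0.6, -3.9]
grip_width: 0.0454
grasp_force: 60.1
```

Emit:
{"api": "drive_tool", "payload": {"increments": [[[0,0,-8],[0,0,0],0],[[0,0,-8],[0,0,0],0],[[0,0,-6],[0,0,0],0],[[0,0,0],[0,0,0],0],[[0,0,0],[0,0,0],0]]}}

```text
clock: 20.48
eef_pos: [0.4488, -0.2978, 0.0706]
tool_rot: [0.659, 0.647, -0.276, 0.267]
ft_force: [-0.5, -1.1, -4.5]
grip_width: 0.0451
grasp_force: 60.1
```

Emit:
{"api": "drive_tool", "payload": {"increments": [[[0,0,-3],[0,0,0],0],[[0,0,0],[0,0,0],0],[[0,0,0],[0,0,0],0]]}}

```text
clock: 20.73
eef_pos: [0.4494, -0.2979, 0.0684]
tool_rot: [0.659, 0.647, -0.276, 0.268]
ft_force: [-0.3, -0.1, -3.9]
grip_width: 0.045
grasp_force: 60.1
```

Emit:
{"api": "drive_tool", "payload": {"increments": [[[0,0,-2],[0,0,0],0],[[0,0,0],[0,0,0],0],[[0,0,0],[0,0,0],0]]}}

```text
clock: 20.98
eef_pos: [0.4492, -0.2979, 0.0663]
tool_rot: [0.659, 0.647, -0.276, 0.268]
ft_force: [-0.4, -0.5, -3.5]
grip_width: 0.0452
grasp_force: 60.1
```

Emit:
{"api": "drive_tool", "payload": {"increments": [[[0,0,-1.5],[0,0,0],0],[[0,0,0],[0,0,0],0],[[0,0,0],[0,0,0],0]]}}

```text
clock: 21.23
eef_pos: [0.4495, -0.2981, 0.0653]
tool_rot: [0.659, 0.647, -0.276, 0.268]
ft_force: [0.3, 0.6, -0.4]
grip_width: 0.0454
grasp_force: 60.2
```

Emit:
{"api": "drive_tool", "payload": {"increments": [[[0,0,-1],[0,0,0],0],[[0,0,0],[0,0,0],0],[[0,0,0],[0,0,0],0]]}}

```text
clock: 21.48
eef_pos: [0.4496, -0.2982, 0.0652]
tool_rot: [0.658, 0.646, -0.276, 0.269]
ft_force: [-2.9, 3.8, 6.4]
grip_width: 0.0453
grasp_force: 60.7
```

Run:
```python
from h import *
o,R=st(); s=camera("scene"); b=camera("side")
bs=[r for r in blobs(s,"brass",4) if 360<r[2][0]<450 and r[2][1]>200]; bb=[r for r in blobs(b,"brass",4) if 360<r[2][0]<430 and r[2][1]>200]
print("s",bs);print("b",bb)
print(proj(s,[[.4495,-.284,.108],[.4495,-.284,.118]]).tolist(),proj(b,[[.4495,-.284,.108],[.4495,-.284,.118]]).tolist())
```

```text
t 21.48 tcp [ 449.6 -298.2   65.2] x [ 0.012  0.703 -0.712] y [ 1.    -0.019 -0.003] z [-0.016 -0.711 -0.703] F [-2.9  3.8  6.4] w 45.3 g 60.7 q [-0.18  0.43 -0.5   0.48 -0.78  1.35]
s [(np.int32(31), [419, 242, 7, 8], [421.8, 245.7]), (np.int32(29), [424, 244, 6, 8], [426.7, 247.8]), (np.int32(30), [429, 247, 6, 8], [431.6, 250.4]), (np.int32(111), [402, 266, 15, 14], [409.2, 272.5]), (np.int32(8), [400, 393, 6, 4], [402.8, 394.5])]
b [(np.int32(84), [390, 250, 16, 11], [397.8, 255.2]), (np.int32(97), [362, 262, 16, 11], [369.5, 266.9])]
[[409.2487870344161, 272.8898880290418], [410.0062582752802, 270.1132703492797]] [[369.84692353032307, 267.24974610865934], [370.2143639080647, 263.74524856608775]]
```

The contact end is at about 109 mm, so the pack is seated. Releasing and backing off along the tool axis.

Emit:
{"api": "drive_tool", "payload": {"increments": [[[0,0,0.5],[0,0,0],0.7],[[0,0,0],[0,0,0],0.75],[[0,0,0],[0,0,0],0.8],[[0,0,0],[0,0,0],0.8],[[0,0,0],[0,0,0],0.8],[[0,10,10],[0,0,0],0.8],[[0,20,20],[0,0,0],0.8],[[0,25,25],[0,0,0],0.8]]}}

```text
clock: 22.25
eef_pos: [0.4476, -0.2433, 0.1188]
tool_rot: [0.659, 0.646, -0.277, 0.267]
ft_force: [1.0, 1.1, -0.2]
grip_width: 0.0687
grasp_force: 0.0
```

Emit:
{"api": "drive_tool", "payload": {"increments": [[[0,25,25],[0,0,0],0.8],[[0,20,30],[0,0,0],0.8],[[0,10,35],[0,0,0],0.8],[[0,0,35],[0,0,0],0.8],[[0,0,20],[0,0,0],0.8],[[0,0,0],[0,0,0],0.8],[[0,0,0],[0,0,0],0.8],[[0,0,0],[0,0,0],0.8]]}}

```text
clock: 22.92
eef_pos: [0.449, -0.1879, 0.2636]
tool_rot: [0.659, 0.647, -0.276, 0.268]
ft_force: [0.5, -0.1, -0.5]
grip_width: 0.0682
grasp_force: 0.0
```

Run:
```python
from h import *
o,R=st(); s=camera("scene"); b=camera("side")
bs=[r for r in blobs(s,"brass",4) if 360<r[2][0]<450 and 200<r[2][1]<300]; bb=[r for r in blobs(b,"brass",4) if 360<r[2][0]<430 and r[2][1]>200]
print("s",bs);print("b",bb);m=lambda l:np.average([r[2] for r in l],axis=0,weights=[r[0] for r in l])
print("tri top",tri([s,b],[m([r for r in bs if r[2][1]>258]),m([r for r in bb if r[2][1]>260])]),"other",tri([s,b],[m([r for r in bs if r[2][1]<258]),m([r for r in bb if r[2][1]<260])]))
print(blobs(s,"green"),blobs(b,"green"),[r for r in blobs(s,"red") if r[2][1]>150])
for q in("insulator","compass","spares_tin","valve_carton","morse_key"): print(q,[[int(x) for x in r["bbox"]] for r in silhouettes(q,s)][:2])
```

```text
t 22.92 tcp [ 449.  -187.9  263.6] x [ 0.011  0.704 -0.71 ] y [ 1.    -0.02  -0.004] z [-0.017 -0.709 -0.705] F [ 0.5 -0.1 -0.5] w 68.2 g 0.0 q [ 0.06  0.2  -0.2   1.25 -0.79  1.68]
s [(np.int32(31), [419, 242, 6, 8], [421.6, 245.4]), (np.int32(31), [424, 244, 6, 8], [426.4, 247.8]), (np.int32(31), [429, 247, 6, 8], [431.5, 250.5]), (np.int32(114), [402, 265, 15, 15], [409.4, 272.2])]
b [(np.int32(84), [390, 250, 16, 11], [397.6, 255.1]), (np.int32(102), [362, 262, 17, 11], [369.9, 267.0])]
tri top [ 0.45048531 -0.28354762  0.10834377] other [ 0.53274435 -0.28753513  0.10863761]
[(np.int32(59), [193, 157, 13, 8], [199.2, 160.2]), (np.int32(72), [188, 162, 26, 12], [201.0, 168.1])] [(np.int32(23), [248, 162, 8, 4], [251.4, 163.6]), (np.int32(36), [243, 167, 18, 6], [251.0, 169.5])] [(np.int32(40), [263, 155, 9, 5], [266.7, 157.0]), (np.int32(34), [256, 165, 20, 3], [265.4, 166.1]), (np.int32(46), [452, 236, 9, 6], [455.9, 238.6]), (np.int32(6), [452, 247, 4, 3], [453.7, 247.7]), (np.int32(88), [287, 248, 14, 11], [293.6, 252.7]), (np.int32(102), [279, 254, 30, 17], [294.0, 263.4])]
insulator [[176, 157, 265, 217], [251, 244, 267, 257]]
compass [[300, 204, 320, 224], [186, 155, 215, 171]]
spares_tin [[331, 188, 363, 218]]
valve_carton [[247, 137, 262, 164]]
morse_key [[293, 163, 328, 198]]
```

The pack stands with its top at 108.3 mm, level with tray_pack at 108.6 mm. The green pack and the bystanders are where they were. Handing in.

```bash
python3 -c "
from workcell import job_done; print(job_done())"
```

```text
the job is handed in; nothing more can be done
None
```

The red-banded pack is out of the dock and seated upside down in the tray's empty cell, its top at about 108 mm, level with the pack next to it; the green pack stayed latched, nothing else was seen to move, and the job was handed in at about 23 s.

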